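# Close the skewer tin: fold its flap over and tuck it under the lip

## Task

Close the aluminium skewer tin with your fingertips: push its standing flap over until it lies flat on the tin, keep it pressed down because it springs open, and push it along until its free edge is tucked fully home beneath the lip, so that it stays shut when you let go. Do not lift or tip the tin or shove it along the counter, and leave the other kitchen things standing where they are.

Things in the scene. Friction and masses are not known exactly. Their poses are not given: they have to be found in the camera images.
- tin: Open-topped rectangular aluminium tin, 110 (x) x 120 (y) mm and 56 mm high, 1.3 kg, standing loose on the counter; bamboo skewers lie inside. Origin: centre of its underside, z up. The flap is hinged along the +y side (hinge parallel to x) and folds over towards -y; the retaining lip stands on the -y rim. The tin as a whole slides only if pushed with more than about 5 N.
- hinge_mid (a point): Point of the tin: middle of the hinge line, at tin (0, 50, 57) mm. It lies in the plane of the flap's underside. When closed, the flap's top face is 4 mm above it.
- lip_mouth (a point): Point of the tin at the entrance of the retaining lip, tin (0, -40.5, 66) mm. The lip is a 70 mm wide sheet along the -y rim: underside 9 mm, top 13 mm above the hinge's height, so a flat flap (4 mm thick) passes beneath it with 5 mm to spare; its mouth flares upward (outermost edge 15 to 17 mm above the hinge's height). The lip covers tin y = -41 to -62 mm.
- flap_fold (a joint): Angle of the flap in rad: 0 = lying flat on the tin, 1.57 = upright, above that leaning back outward (limit 2.15). It starts between 1.6 and 2.05. A weak spring opens it (about 0.06 Nm when flat, rest angle near 1.95): let go untucked it rises again to about 0.5 rad (pushing it over takes 1 to 2 N).
- flap_slide (a joint): How far the flap is slid in its slotted hinge, in its own plane away from the hinge, in m: 0 = drawn back (starts 0 to 0.002), 0.020 = fully home. It takes about 2 N to move and stays where it is left. Drawn back, the free edge is 86 mm from the hinge line and folds down about 4 mm short of the lip's mouth; fully home and flat, it reaches 15 mm beneath the lip. Slid out too early, the edge would land on top of the lip.
- step_foot (a point): Point on the flap: the foot of the thumb step, on the flap's outer face (top face when closed), mid-width, 56 mm from the hinge line plus the slide. The flap is a flat aluminium sheet 106 mm wide, 4 mm thick. The step is a bent-up tab 70 mm wide across the flap and 8 mm high, with an upright face towards the hinge (a fingertip on the hinge side can push against it) and a slope down towards the free edge.
- mortar: Terracotta mortar, 136 mm across, 105 mm high, 1.1 kg; bystander. Origin: centre of its underside.
- pestle: Wooden pestle 230 mm long along its x, 42 mm thick, lying on the counter; bystander. Origin: counter level under its middle.
- cup: Aluminium measuring cup with handle, 72 mm across, 70 mm high; bystander. Origin: centre of its underside.
- squeezer: White plastic lemon squeezer, 84 mm across with a 40 mm handle, 38 mm high; bystander. Origin: centre of its underside.
- grinder: Glass pepper grinder with a dark twist cap, 52 mm across, 119 mm high; bystander. Origin: centre of its underside.
- sauce: Amber sauce bottle, 64 mm across, 170 mm high; bystander. Origin: centre of its underside.
Not all that is in view belongs to the job. What is shaped like the tin but green is not meant.

How it is judged:
At the end, for the whole second after the job is handed in: The flap lies flat (fold angle under 0.10 rad) with its edge tucked beneath the lip (slid in more than 15 of its 20 mm) and stays so when released; the tin stands at rest on the counter within 50 mm of where it started (value of joint flap_fold below 0.1 rad and value of joint flap_slide above 0.015 m and linear speed of tin below 0.02 m/s and height (world z) of tin below 0.006 m and angle between tin's own z axis and vertical below 0.05 rad and distance of tin from where it was at the start of the episode below 0.05 m); the robot touches nothing.
It fails at once if the tin is lifted or carried more than 12 mm off the counter or tipped (height (world z) of tin above 0.012 m or angle between tin's own z axis and vertical above 0.15 rad).
It fails at once if the tin is shoved more than 50 mm along the counter (distance of tin from where it was at the start of the episode above 0.05 m).
It fails at once if another kitchen thing is moved more than 30 mm, lifted or knocked over (distance of any of mortar, pestle, cup, squeezer, grinder, sauce from where it was at the start of the episode above 0.03 m or angle between any of cup, squeezer, grinder, sauce, mortar's own z axis and vertical above 0.5 rad).
It also fails if it takes over 45 s, if anything falls off the work surface, if the arm or the gripper's body presses on something with over 40 N, if the wrist force passes 120 N, or if a joint passes its speed limit or range.

## Robot

A 6-joint arm with a two-finger parallel gripper is mounted at the origin on the work surface. World frame = base frame: x ahead of the robot, y to its left, z up, the work surface at z = 0. Lengths are in m, angles in rad, forces in N, time in s.
With the tool pointing down it reaches from about 0.325 to 0.775 m from the base axis. Payload 5.5 kg.
Tool frame: the origin (TCP) lies midway between the tips of the shut fingers; the grasp point (between the pads) lies grip_point_offset behind it (grip_point_offset is the distance from the TCP to the grasp point, in m); z points along the fingers, y is the direction in which the jaws open and shut (so a half turn about z gives the same grasp; the last joint's range is limited). The gripper opens to 88 mm and grips with 3 to 60 N. Pads are 20 mm wide; open, the fingers measure 115 mm over their backs; the gripper's body (75 mm by 178 mm) begins 61 mm behind the grasp point.
Start: joints at [1.276, 0.091, 1.231, -0, 1.82, -0.057], TCP at [0.141, 0.583, 0.197] pointing down, gripper open.
Joint ranges: [-2.87, 2.87], [-0.86, 2.18], [0.17, 2.46], [-1.51, 4.65], [0.06, 2.69], [-2.65, 2.65]. Speed limits (rad/s): [2.57, 2.57, 3.01, 3.14, 3.14, 3.14].

## Interface

Orientations are given as a unit quaternion [w, x, y, z].
In Python, from workcell import goto, movel, move_j, gripper_open, grab, sleep, ik, get_image, camera_model, Unreachable, close_job, read_t, read_joints, read_dq, read_tau, read_ee_pos, read_orientation, read_wrist_force, read_wrist_torque, read_gripper_width, grip_point_offset gives the robot as it stands. Calls block until the motion is done:
- goto(position, orientation): joint-space move of the TCP to a pose.
- movel(position, frame=None, speed=0.15): straight line of the TCP; frame=None keeps the orientation; speed is the mean speed in m/s.
- move_j(angles): joint-space move.
- gripper_open() and grab(grip_force=None): open the fingers fully, or close them until they stop; grip_force is the grip in N (None keeps the last).
- sleep(seconds).
- ik(position, orientation): joint angles nearest the present ones, or None.
- get_image(name): name is "scene" or "top" or "wrist"; returns (picture, depth): 384x512x3 uint8, blue, green, red; 384x512 float32, m along the optical axis (not along the pixel's ray), 0 where there is no reading.
- camera_model(name): a dict with "intrinsics" (3x3 intrinsics, pixels), "view" (4x4, takes a point from world to camera coordinates); the wrist camera has in their place "T_tool_cam" (4x4, takes a point from camera to tool coordinates, whose origin is the TCP and whose axes are the flange's). Camera axes: x right, y down, z forward; pixel columns grow to the right and rows downward; lengths in m; the calibration is good to about 2 mm. A picture is of the moment at which its call begins: read the wrist's pose just before it. camera_model takes no time and is no camera call.
A pose or a line that the arm cannot do raises Unreachable and nothing moves.
- close_job(): hands the job in, once; it reports no verdict.
Readings, each from a call of its own:
- read_t(): time.
- read_joints(): joint angles.
- read_dq(): joint speeds.
- read_tau(): joint torques, N m.
- read_ee_pos(): TCP position.
- read_orientation(): TCP orientation.
- read_wrist_force(): force on the tool from outside, world axes, zero at the start.
- read_wrist_torque(): the same for the moment, N m.
- read_gripper_width(): finger opening in m.
Only numpy, scipy, OpenCV 4.12 (cv2) and the standard library are available. Lean on these libraries where they do the work, as an engineer would, in place of code of your own. Each camera call takes 0.05 s, during which the arm holds its last target. There are 200 camera calls.

## Working session

There is one attempt and no reset: what is moved stays moved. The work goes in short steps, each a Python script; the robot and the scene stay as the last script left them, time stands still between calls to the robot, and variables do not carry over. Pictures are saved under pics/ and viewed, about 8 in all and at most 12, crops included, and the job is handed in when it is done.

```bash
mkdir -p pics; ls
python3 - <<'E'
from workcell import *
import cv2,numpy as np
for n in ("scene","top"):
    p,d=get_image(n); cv2.imwrite(f"pics/{n}0.png",p); np.save(f"{n}0.npy",d)
    m=camera_model(n); print(n,np.round(m["intrinsics"],1).tolist(),np.round(m["view"],4).tolist(),(d>0).mean())
print(grip_point_offset,read_t(),read_orientation(),read_wrist_force())
a=cv2.imread("pics/scene0.png");b=cv2.imread("pics/top0.png")
cv2.imwrite("pics/both0.png",np.vstack([cv2.resize(a,(400,300)),cv2.resize(b,(400,300))]))
E
```

```text
pics
scene [[477.2, 0.0, 257.6], [0.0, 477.2, 189.7], [0.0, 0.0, 1.0]] [[0.2425, 0.9701, -0.0058, -0.1022], [0.7856, -0.1999, -0.5856, -0.3684], [-0.5693, 0.1374, -0.8106, 1.8514], [0.0, 0.0, 0.0, 1.0]] 0.9961903889973959
top [[422.0, 0.0, 248.2], [0.0, 422.0, 189.3], [0.0, 0.0, 1.0]] [[-0.0018, -0.9999, -0.0135, -0.0032], [-0.9845, 0.0042, -0.1754, 0.5501], [0.1755, 0.013, -0.9844, 1.2011], [0.0, 0.0, 0.0, 1.0]] 0.9960530598958334
0.0187 0.1 [-1.42353166e-04  1.18633210e-01  9.92937758e-01 -8.65507869e-04] [-0.38713861  0.84712081 -0.46778495]
```

View pics/top0.png

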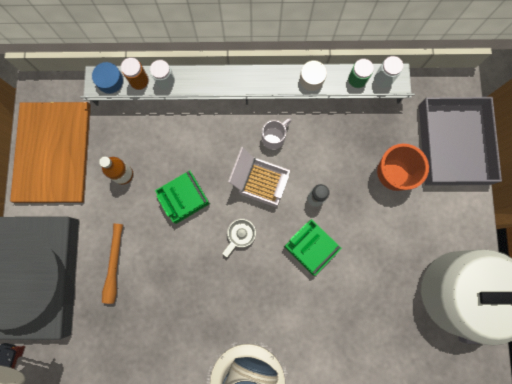

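View pics/scene0.png

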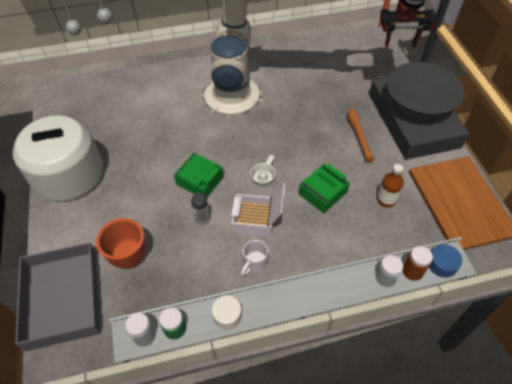

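Candidates for the tin: the aluminium tin with skewers at top (262,182), green look-alikes at top (182,198) and (312,247). The description says aluminium with skewers, so (262,182). Its flap stands on the image left (240,170) and its lip is on the right (282,188). The cup is at (274,135), the squeezer at (241,235) and the grinder at (319,195). Next I'll take a close crop and the metric points.

```bash
cat > h.py <<'E'
from workcell import *
import cv2,numpy as np
from scipy.spatial.transform import Rotation as R
def cloud(d,K,Tcw):
    v,u=np.mgrid[:d.shape[0],:d.shape[1]]
    c=np.stack([(u-K[0,2])*d/K[0,0],(v-K[1,2])*d/K[1,1],d,np.ones_like(d)],-1)
    return (c@np.linalg.inv(Tcw).T)[...,:3]
E
python3 - <<'E'
from h import *
m=camera_model("top");d=np.load("top0.npy");W=cloud(d,np.array(m["intrinsics"]),np.array(m["view"]))
p=cv2.imread("pics/top0.png")
print("counter z",np.round(W[290,200],4),np.round(W[260,150],4))
for n,(u,v) in dict(tin=(262,182),lip=(283,188),flap=(241,165),cup=(274,135),sq=(241,235),gr=(319,192),g1=(182,198),g2=(312,247)).items(): print(n,np.round(W[v,u],3))
s=np.s_[140:215,222:300]
z=W[s][...,2]; hsv=cv2.cvtColor(p[s],cv2.COLOR_BGR2HSV)
for lo,hi in((.045,.063),(.063,.08),(.08,.2)):
    k=(z>lo)&(z<hi); q=W[s][k]; 
    print(lo,hi,k.sum(),cv2.minAreaRect((q[:,:2]*1000).astype(np.float32)), q.mean(0).round(3), q[:,2].max().round(3))
cv2.imwrite("pics/crop0.png",cv2.resize(p[s],None,fx=7,fy=7,interpolation=cv2.INTER_CUBIC))
E
```

```text
counter z [ 0.2568  0.1391 -0.002 ] [0.3447 0.2895 0.0043]
tin [ 0.575 -0.046  0.034]
lip [ 0.55  -0.106  0.071]
flap [0.609 0.015 0.11 ]
cup [ 0.732 -0.086 -0.   ]
sq [0.416 0.017 0.032]
gr [ 0.53  -0.204  0.113]
g1 [0.523 0.189 0.061]
g2 [ 0.38  -0.187  0.058]
0.045 0.063 271 ((612.5120849609375, -68.48092651367188), (116.82205963134766, 190.90098571777344), 69.09104919433594) [ 0.594 -0.047  0.055] 0.063
0.063 0.08 313 ((611.9873046875, -66.36863708496094), (124.109619140625, 183.33221435546875), 69.610107421875) [ 0.581 -0.066  0.07 ] 0.08
0.08 0.2 453 ((601.5660400390625, 16.46001434326172), (31.206926345825195, 106.59814453125), 69.88166046142578) [0.601 0.017 0.111] 0.14
```

View pics/crop0.png

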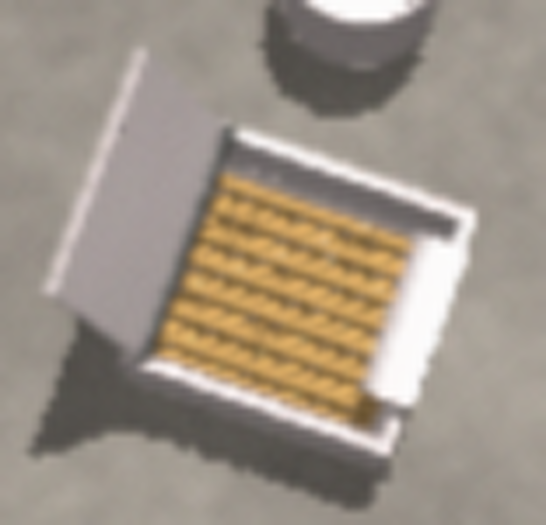

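The crop confirms the choice: aluminium tin with skewers, flap on the upper left, lip on the right. Yaw is about -20°, taken from the flap (106.6 mm wide, matching the given 106). Next I'll shut the fingers, move over it and look with the wrist camera.

Run:
```python
from h import *
m=camera_model("wrist");T=np.array(m["T_tool_cam"]);K=np.array(m["intrinsics"]);print(T.round(3).tolist(),K.round(1).tolist())
yaw=np.radians(-20.1)
def ori(two_a): a=two_a/2; return np.array([0,np.cos(a),np.sin(a),0])
c=np.array([.575,-.045,.06])
best=[]
for t2 in (yaw+np.pi/2,yaw-np.pi/2):
    q=ori(t2);Rm=R.from_quat(np.r_[q[1:],0]).as_matrix()
    for dist in (.34,.3,.26):
        # point at cam-frame (0,0,dist) should be at c
        off=T[:3,:3]@[0,0,dist]+T[:3,3]; pos=c-Rm@off
        j=ik(pos,q); print(t2,dist,pos.round(3),None if j is None else np.round(j,2))
        if j is not None: best.append((abs(j[5])+ (0 if dist>.3 else 1),tuple(pos),tuple(q)))
best.sort(); _,pos,q=best[0]
grab(5)
p0=read_ee_pos(); 
try: movel([p0[0],p0[1],.3])
except Unreachable: print("no lift")
goto(list(pos),list(q))
P=read_ee_pos();Q=read_orientation();img,d=get_image("wrist")
cv2.imwrite("pics/w1.png",img);np.savez("w1.npz",P=P,Q=Q,d=d)
print(P,Q,read_t(),read_wrist_force(),read_gripper_width(),read_joints())
```

```text
[[0.002, -0.968, -0.252, 0.069], [1.0, 0.002, 0.001, 0.0], [-0.0, -0.252, 0.968, -0.187], [0.0, 0.0, 0.0, 1.0]] [[317.8, 0.0, 255.5], [0.0, 317.8, 191.9], [0.0, 0.0, 1.0]]
1.2199851471440364 0.34 [ 0.58  -0.029  0.202] [-0.11  0.04  1.28 -0.    1.83  0.24]
1.2199851471440364 0.3 [ 0.576 -0.039  0.163] [-0.13  0.03  1.36 -0.    1.76  0.22]
1.2199851471440364 0.26 [ 0.573 -0.048  0.125] [-0.14  0.02  1.43 -0.    1.69  0.21]
-1.9216075064457567 0.34 [ 0.57  -0.061  0.202] None
-1.9216075064457567 0.3 [ 0.574 -0.051  0.163] None
-1.9216075064457567 0.26 [ 0.577 -0.042  0.125] None
[ 0.57998334 -0.02852057  0.20221136] [1.61811871e-05 8.19243798e-01 5.73445349e-01 1.74886346e-04] 5.0083 [-0.27977285 -0.95910996  0.18553556] 0.00032351976145153884 [-1.07885735e-01  3.95159944e-02  1.27591870e+00  1.67679237e-04
  1.82591016e+00  2.41556527e-01]
```

View pics/w1.png

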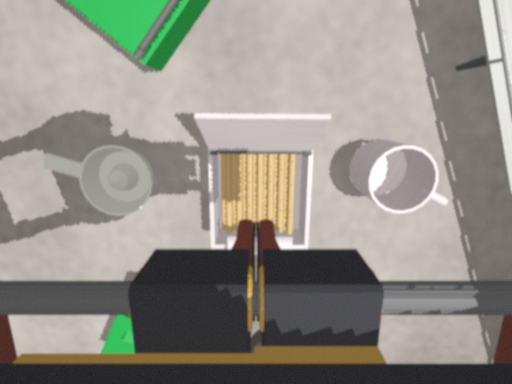

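The wrist view shows the tin with hinge at about (262,152), flap edge at row 116 (columns 196–331), rim sides at about u=211 and 313, and lip at row ~240 partly behind the fingertips. Now to turn these into metric points with rays and depth.

```bash
cat >> h.py <<'E'
def wristT(P,Q):
    T=np.eye(4);T[:3,:3]=R.from_quat(np.r_[Q[1:],Q[0]]).as_matrix();T[:3,3]=P
    return T@np.array(camera_model("wrist")["T_tool_cam"])
def ray(u,v,z,Twc,K):
    r=Twc[:3,:3]@np.linalg.solve(K,[u,v,1]);return Twc[:3,3]+r*(z-Twc[2,3])/r[2]
E
python3 - <<'E'
from h import *
f=np.load("w1.npz");K=np.array(camera_model("wrist")["intrinsics"]);T=wristT(f["P"],f["Q"])
W=cloud(f["d"],K,np.linalg.inv(T));img=cv2.imread("pics/w1.png");g=cv2.cvtColor(img,cv2.COLOR_BGR2GRAY)
print("profile col 235 & 290")
for v in list(range(108,160,3))+list(range(228,250,2)):
    print(v,g[v,228],W[v,228].round(4),g[v,290],W[v,290].round(4))
print("rows: gray");
for v in(170,210):
    print(v,g[v,200:230].tolist(),g[v,295:325].tolist())
    for u in(207,211,215,302,308,312):print(u,W[v,u].round(4))
# flap plane fit
q=W[120:148,205:320].reshape(-1,3);q=q[(q[:,2]>.06)&(q[:,2]<.16)]
c=q.mean(0);n=np.linalg.svd(q-c,full_matrices=False)[2][2];n*=np.sign(n[1]);print("flap plane",len(q),c.round(4),n.round(3),"yaw of y axis",np.degrees(np.arctan2(n[1],n[0])),"rms",((q-c)@n).std())
print("floor",W[100:105,250:330,2].mean())
for n,u,v,z in(("edgeL",196,116,.14),("edgeR",331,116,.14),("hingeL",211,152,.057),("hingeR",313,152,.057)):print(n,ray(u,v,z,T,K).round(4))
E
```

```text
profile col 235 & 290
108 187 [ 0.5727  0.0491 -0.0006] 196 [ 0.6419  0.0241 -0.0007]
111 186 [ 0.5715  0.0459 -0.001 ] 198 [ 6.408e-01  2.080e-02 -3.000e-04]
114 236 [0.5816 0.0405 0.1348] 234 [0.6269 0.0241 0.1344]
117 244 [0.5809 0.0384 0.1369] 245 [0.626  0.022  0.1365]
120 194 [0.5796 0.0363 0.131 ] 198 [0.6256 0.0197 0.1331]
123 194 [0.5782 0.0341 0.1249] 192 [0.6255 0.017  0.1264]
126 193 [0.5768 0.0317 0.1194] 193 [0.6251 0.0143 0.1212]
129 195 [0.5753 0.0293 0.1131] 194 [0.6249 0.0114 0.1144]
132 193 [0.5738 0.0267 0.1078] 191 [0.6247 0.0083 0.1078]
135 193 [0.5721 0.024  0.101 ] 193 [0.6244 0.0051 0.1005]
138 193 [0.5703 0.0212 0.0932] 193 [0.6241 0.0016 0.0929]
141 190 [0.5684 0.0181 0.0848] 192 [ 0.6236 -0.0017  0.0869]
144 192 [0.5664 0.0149 0.0767] 194 [ 0.6234 -0.0057  0.0772]
147 185 [0.5643 0.0115 0.0681] 194 [ 0.6229 -0.0095  0.0702]
150 122 [0.5622 0.0079 0.0593] 180 [ 0.6226 -0.0139  0.06  ]
153 101 [0.5609 0.0049 0.058 ] 134 [ 0.6218 -0.0173  0.0574]
156 136 [ 5.57e-01 -3.00e-04  3.66e-02] 169 [ 0.6219 -0.0238  0.0365]
159 135 [ 0.5557 -0.0035  0.0363] 171 [ 0.62
[... 1268 characters left out ...]
, 227, 244, 244, 230, 205, 188, 184, 181, 176, 170, 169, 170, 182, 197, 201, 191, 179, 192, 208, 214] [173, 174, 175, 171, 160, 150, 145, 144, 143, 152, 179, 221, 248, 252, 246, 220, 201, 197, 195, 196, 196, 194, 194, 195, 194, 194, 194, 193, 194, 193]
207 [ 0.5015 -0.06   -0.0006]
211 [ 0.52   -0.0479  0.0544]
215 [ 0.5208 -0.0531  0.0401]
302 [ 0.6154 -0.0914  0.0283]
308 [ 0.6206 -0.0835  0.0568]
312 [ 0.6286 -0.1062 -0.0011]
flap plane 3159 [0.6008 0.0149 0.1032] [ 0.317  0.856 -0.409] yaw of y axis 69.67555610069152 rms 0.000239187909113139
floor 0.0025534641200985132
edgeL [0.5585 0.0474 0.14  ]
edgeR [0.6554 0.0123 0.14  ]
hingeL [0.5444 0.0118 0.057 ]
hingeR [ 0.6447 -0.0245  0.057 ]
```

All the checks agree: yaw -20.2°, fold about 1.99 rad, hinge middle at (0.594,-0.005), hinge to lip mouth 91 mm (expected 91), hinge z about 0.057. Now the fold: fingertip leading edge on the outer face at r = 40 mm, hinge side of the thumb step.

```bash
cat >> h.py <<'E'
YAW=np.radians(-20.2);ey=np.array([-np.sin(YAW),np.cos(YAW)]);H=np.array([.5939,-.0046]);HW=.010
QT=[0,np.cos(YAW/2+np.pi/4),np.sin(YAW/2+np.pi/4),0]
def at(s,h): # leading lower edge of fingertip: s from hinge toward lip, h above hinge height
    xy=H-ey*(s-HW); return [xy[0],xy[1],.057+h]
def frc(n=8):
    F=[]
    for _ in range(n): F.append(read_wrist_force()); sleep(.01)
    F=np.mean(F,0); return np.array([F[:2]@-ey, F[:2]@[np.cos(YAW),np.sin(YAW)], F[2]])  # toward lip, sideways, up
def where():
    P=np.array(read_ee_pos()); return np.array([-(P[:2]-H)@ey+HW, P[2]-.057]).round(4)
E
python3 - <<'E'
from h import *
fr=None
movel(at(-.07,.145)); goto(at(-.07,.145),QT); movel(at(-.07,.045),speed=.1); f0=frc(15); np.save("f0.npy",f0); print(f0)
movel(at(-.03,.043),speed=.1); print(where(),frc()-f0)
for t in np.radians([90,80,70,60,50,40,30,22,15,10,6,3]):
    r=.04; movel(at(r*np.cos(t)-.004*np.sin(t), r*np.sin(t)+.004*np.cos(t)),speed=.05)
    f=frc()-f0; print(int(np.degrees(t)+.5),where(),f.round(2))
    if abs(f).max()>10: print("stop");break
P=read_ee_pos();Q=read_orientation();img,d=get_image("wrist");cv2.imwrite("pics/w2.png",img)
p,_=get_image("scene");cv2.imwrite("pics/s2.png",cv2.resize(p[150:280,180:340],None,fx=4.5,fy=4.5));print(read_t())
E
```

```text
[-0.12915363  0.26428033 -0.01007322]
[-0.0293  0.0431] [-0.05362674 -0.39017648  0.002598  ]
90 [-0.0039  0.0397] [ 0.27 -0.13  0.12]
80 [0.0032 0.04  ] [-0.29 -0.26 -0.26]
70 [0.0101 0.0389] [ 0.07 -0.21  0.01]
60 [0.0167 0.0365] [-0.13 -0.5   0.3 ]
50 [0.0228 0.033 ] [ 0.07 -0.38  0.18]
40 [0.0284 0.0287] [ 1.15 -0.11  2.46]
30 [0.0331 0.024 ] [ 2.12 -0.05  3.23]
22 [0.0356 0.0177] [ 0.33 -0.23 -0.28]
15 [0.0377 0.0138] [-0.47 -0.05 -0.28]
10 [0.0387 0.0107] [-0.13 -0.32 -0.48]
6 [0.0394 0.008 ] [-0.31 -0.12 -0.49]
3 [0.0398 0.0061] [ 0.09 -0.02  0.46]
12.6083
```

View pics/s2.png

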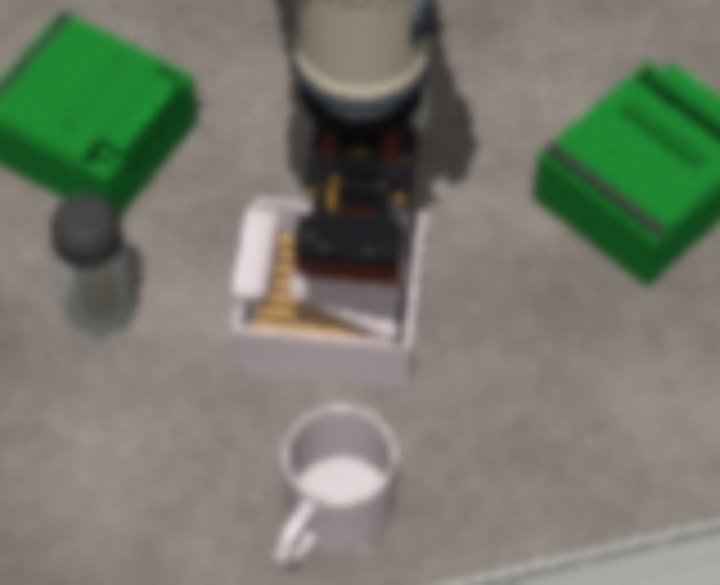

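The scene crop shows the fingertip over the tin with a flap edge around (300,290)–(395,330). It's unclear whether the flap is being held, since the force dropped to zero after 30°. I'll check the wrist view.

View pics/w2.png

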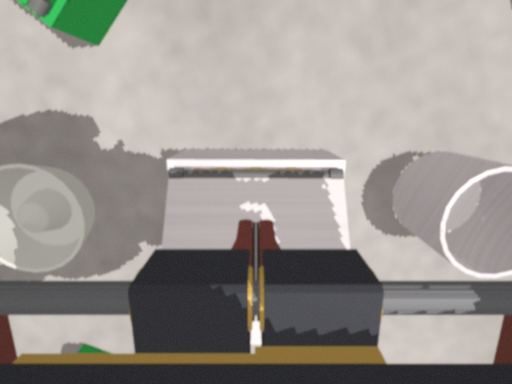

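Run:
```python
from h import *
P=np.array(read_ee_pos());Q=np.array(read_orientation());img,d=get_image("wrist")
K=np.array(camera_model("wrist")["intrinsics"]);W=cloud(d,K,np.linalg.inv(wristT(P,Q)))
def st(w): return (-(w[:2]-H)@ey*1000).round(1),((w[:2]-H)@[np.cos(YAW),np.sin(YAW)]*1000).round(1),(w[2]*1000-57).round(1)
for v in range(155,262,6): print(v,*[st(W[v,u]) for u in(178,220,255,300,335)])
print(P,Q,read_gripper_width(),frc()-np.load("f0.npy"))
p,dd=get_image("scene");m=camera_model("scene");V=cloud(dd,np.array(m["intrinsics"]),np.array(m["view"]))
for (a,b) in((320,285),(350,300),(380,320),(300,290),(380,290),(395,300),(340,275)):
    u,v=int(180+a/4.5),int(150+b/4.5);print((a,b),st(V[v,u]))
m=camera_model("top");p,dd=get_image("top");cv2.imwrite("pics/t2.png",cv2.resize(p[140:215,222:300],None,fx=7,fy=7))
```

```text
155 (np.float64(-9.7), np.float64(-52.1), np.float64(-17.0)) (np.float64(-9.6), np.float64(-24.5), np.float64(-18.6)) (np.float64(-9.5), np.float64(-1.1), np.float64(-19.7)) (np.float64(-9.3), np.float64(29.3), np.float64(-20.9)) (np.float64(-9.5), np.float64(52.7), np.float64(-20.1))
161 (np.float64(-8.1), np.float64(-48.7), np.float64(-1.8)) (np.float64(-8.1), np.float64(-22.7), np.float64(-2.2)) (np.float64(-8.2), np.float64(-1.0), np.float64(-1.9)) (np.float64(-8.5), np.float64(26.6), np.float64(-0.4)) (np.float64(-8.2), np.float64(48.6), np.float64(-2.7))
167 (np.float64(-4.9), np.float64(-48.2), np.float64(1.0)) (np.float64(-1.3), np.float64(-24.8), np.float64(-19.6)) (np.float64(-1.1), np.float64(-1.1), np.float64(-20.6)) (np.float64(4.6), np.float64(34.2), np.float64(-53.3)) (np.float64(-3.3), np.float64(50.5), np.float64(-9.1))
173 (np.float64(-1.9), np.float64(-47.4), np.float64(5.1)) (np.float64(-1.8), np.float64(-22.2), np.float64(4.0)) (np.float64(-1.9), np.float64(-1.0), np.float64(4.4)) (np.float64(-1.9), np.float64(26.2), np.float64(4.1)) (np.float64(-2.2), np.float64
[... 3860 characters left out ...]
 np.float64(121.2)) (np.float64(-4.1), np.float64(18.8), np.float64(121.7))
[ 0.58360099 -0.03256491  0.06310925] [ 8.74085476e-06  8.20166073e-01  5.72125520e-01 -4.94572928e-05] 0.0006861141110368155 [-0.14380428 -0.15263119  0.15021601]
(320, 285) (np.float64(52.2), np.float64(41.2), np.float64(43.7))
(350, 300) (np.float64(34.2), np.float64(42.9), np.float64(32.8))
(380, 320) (np.float64(13.0), np.float64(45.5), np.float64(12.6))
(300, 290) (np.float64(66.0), np.float64(49.0), np.float64(48.0))
(380, 290) (np.float64(15.5), np.float64(19.9), np.float64(11.5))
(395, 300) (np.float64(6.1), np.float64(22.2), np.float64(5.4))
(340, 275) (np.float64(35.3), np.float64(78.8), np.float64(114.1))
```

Run:
```python
from h import *
K=np.array(camera_model("wrist")["intrinsics"]);Tc=np.array(camera_model("wrist")["T_tool_cam"])
f=np.load("w1.npz");P=np.array(read_ee_pos());Q=np.array(read_orientation());img,d=get_image("wrist")
for nm,dd,im in(("w1",f["d"],cv2.imread("pics/w1.png")),("now",d,img)):
    C=cloud(dd,K,np.linalg.inv(Tc))*1000   # tool coords
    print(nm)
    for v in range(206,250,4): print(v,[C[v,u].round(0).astype(int).tolist() for u in(236,241,247,262,268,274)],im[v,247])
a=cv2.imread("pics/w1.png")[195:260,205:310];b=img[195:260,205:310]
cv2.imwrite("pics/tips.png",cv2.resize(np.hstack([a,b]),None,fx=3.7,fy=3.7,interpolation=cv2.INTER_NEAREST))
```

```text
w1
206 [[-40, -23, 166], [-40, -17, 166], [-40, -10, 166], [-40, 7, 167], [-40, 14, 167], [-42, 21, 173]] [116 170 201]
210 [[-45, -23, 166], [-45, -18, 168], [-45, -11, 166], [-45, 7, 168], [-44, 14, 165], [-47, 21, 175]] [121 173 204]
214 [[-50, -23, 167], [-50, -18, 168], [-50, -11, 166], [-50, 7, 167], [-50, 14, 167], [-52, 22, 174]] [119 172 203]
218 [[-55, -24, 167], [-55, -18, 167], [-55, -11, 167], [-55, 7, 168], [-54, 14, 165], [-57, 22, 175]] [107 156 187]
222 [[-60, -24, 168], [12, -8, -30], [12, -5, -30], [12, 3, -31], [12, 6, -30], [-61, 22, 172]] [46 53 93]
226 [[-66, -24, 169], [12, -8, -36], [12, -5, -36], [12, 3, -36], [12, 6, -35], [-67, 22, 173]] [42 48 91]
230 [[-79, -25, 190], [12, -8, -42], [12, -5, -41], [12, 3, -41], [12, 5, -43], [12, 8, -41]] [43 50 90]
234 [[-79, -24, 176], [12, -8, -47], [12, -5, -48], [12, 2, -46], [12, 5, -46], [12, 8, -47]] [46 51 92]
238 [[12, -10, -52], [12, -7, -52], [12, -5, -52], [12, 2, -52], [12, 5, -51], [12, 8, -51]] [45 51 91]
242 [[12, -9, -55], [12, -7, -55], [12, -4, -56], [12, 2, -56], [12, 5, -56], [12, 8, -56]] [45 47 92
[... 549 characters left out ...]
12, -8, -31], [12, -5, -31], [12, 3, -30], [12, 6, -31], [6, 10, -14]] [47 55 96]
226 [[4, -12, -16], [12, -8, -36], [12, -5, -36], [12, 3, -37], [12, 6, -37], [4, 10, -15]] [47 54 97]
230 [[2, -12, -16], [12, -8, -43], [12, -5, -41], [12, 3, -41], [12, 5, -43], [12, 8, -41]] [47 55 97]
234 [[1, -12, -19], [12, -8, -46], [12, -5, -48], [12, 2, -47], [12, 5, -47], [12, 8, -47]] [46 50 93]
238 [[12, -10, -51], [12, -7, -52], [12, -5, -52], [12, 2, -51], [12, 5, -51], [12, 8, -52]] [39 45 90]
242 [[12, -9, -56], [12, -7, -56], [12, -4, -56], [12, 2, -57], [12, 5, -57], [12, 8, -55]] [45 50 95]
246 [[12, -9, -60], [12, -7, -60], [11, -4, -59], [12, 2, -62], [12, 5, -60], [12, 7, -61]] [48 53 95]
```

View pics/tips.png

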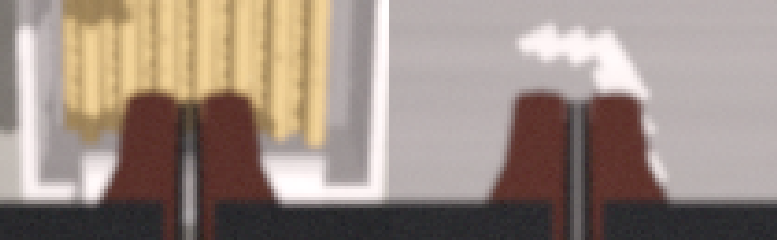

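The tip close-up (wrist) shows the fingers ending at row 220, about tool z = -29 mm if their face is at x = +12 mm. The flap is at about 0.61 rad with no contact force. This disagrees with where I assumed the fingertip to be, so I'll lift clear and measure the tip with the scene camera.

Run:
```python
from h import *
movel(at(.02,.145)); print(read_t(),frc()-np.load("f0.npy"))
P=np.array(read_ee_pos());Q=np.array(read_orientation());p,d=get_image("scene");m=camera_model("scene");K=np.array(m["intrinsics"]);V=np.array(m["view"])
W=cloud(d,K,V); c=K@(V@np.r_[P,1])[:3]; c=c[:2]/c[2]; print("TCP pix",c,P)
Rm=R.from_quat(np.r_[Q[1:],Q[0]]).as_matrix(); T=(W-P)@Rm*1000
u0,v0=np.round(c).astype(int)
for v in range(v0-32,v0+14,2): print(v,[T[v,u].round(0).astype(int).tolist() for u in(u0-10,u0-4,u0,u0+4,u0+10)],p[v,u0])
# flap and lip status
K2=np.array(camera_model("wrist")["intrinsics"]);P=np.array(read_ee_pos());Q=np.array(read_orientation());im,dd=get_image("wrist");cv2.imwrite("pics/w3.png",im)
q=p[v0-60:v0+70,u0-80:u0+80].copy(); cv2.circle(q,(80,60),1,(0,0,255),-1);cv2.imwrite("pics/s3.png",cv2.resize(q,None,fx=4.5,fy=4.5,interpolation=cv2.INTER_CUBIC))
```

```text
13.9583 [ 0.22176672 -0.30661996 -0.35133213]
TCP pix [266.80089242 182.76908025] [ 0.58992236 -0.01405009  0.20046245]
151 [[-27, -4, -131], [-10, 11, -151], [0, 12, -153], [10, 12, -154], [25, -9, -131]] [15 26 35]
153 [[-27, -1, -126], [-10, 16, -148], [1, 17, -150], [11, 16, -151], [25, -3, -130]] [23 35 45]
155 [[-26, 12, -133], [-9, 23, -149], [1, 23, -149], [11, 23, -151], [26, 2, -128]] [26 23 23]
157 [[-25, 17, -132], [-9, 23, -141], [1, 22, -141], [11, 22, -142], [26, 12, -132]] [24 23 20]
159 [[-23, 39, -150], [-9, 23, -132], [1, 22, -132], [11, 19, -130], [27, 15, -128]] [28 24 25]
161 [[-22, 46, -151], [-9, 27, -129], [2, 25, -128], [12, 27, -132], [27, 23, -128]] [29 26 25]
163 [[-21, 50, -148], [-9, 24, -117], [2, 28, -123], [12, 30, -127], [28, 27, -126]] [23 21 21]
165 [[-21, 59, -151], [-9, 26, -111], [2, 27, -114], [13, 29, -118], [28, 26, -116]] [26 24 27]
167 [[-20, 63, -148], [-5, 63, -150], [5, 61, -149], [15, 59, -148], [16, -219, 200]] [34 31 36]
169 [[-19, 73, -153], [-5, 67, -147], [6, 68, -150], [15, 66, -148], [30, 63, -146]] [36 33 34]
171 [[-19, 77, -15
[... 563 characters left out ...]
[-43, -129, 181], [-3, 84, -111], [7, 81, -108], [17, 81, -111], [22, -147, 196]] [45 51 70]
185 [[-44, -134, 199], [-23, -130, 190], [-10, -136, 196], [3, -140, 200], [23, -140, 197]] [70 75 80]
187 [[-43, -126, 199], [-23, -124, 193], [-10, -130, 200], [3, -135, 205], [23, -134, 201]] [59 62 66]
189 [[-42, -117, 197], [-22, -122, 202], [-9, -121, 198], [4, -121, 196], [24, -122, 194]] [58 62 65]
191 [[-34, -46, 109], [-21, -110, 197], [-8, -114, 200], [5, -118, 204], [25, -117, 199]] [59 63 67]
193 [[-32, -34, 102], [-15, -49, 121], [-8, -106, 201], [6, -107, 200], [25, -109, 200]] [66 68 73]
195 [[-31, -21, 95], [-14, -36, 114], [-3, -50, 132], [6, -97, 197], [26, -97, 194]] [124 123 132]
```

View pics/s3.png

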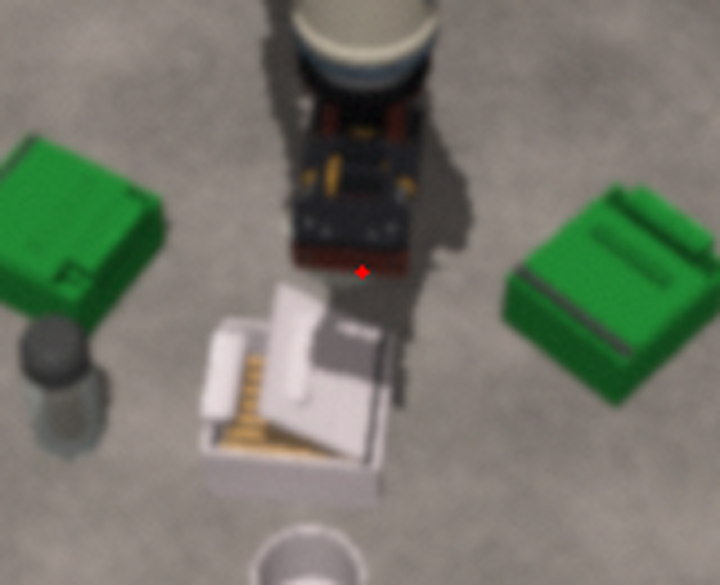

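The scene view shows the flap at rest, half up (~0.6 rad), with the tin undisturbed and the thumb step at crop (300,360). The body hides the tip. I'll settle it by probing: descend onto the flap in small steps, logging force and the flap angle from wrist depth.

```bash
cat >> h.py <<'E'
def fold():
    P=np.array(read_ee_pos());Q=np.array(read_orientation());im,d=get_image("wrist")
    W=cloud(d,np.array(camera_model("wrist")["intrinsics"]),np.linalg.inv(wristT(P,Q)))[130:249,150:362].reshape(-1,3)
    s=-(W[:,:2]-H)@ey; x=(W[:,:2]-H)@[np.cos(YAW),np.sin(YAW)]; h=W[:,2]-.057
    k=(abs(x)>17)&(abs(x)<50)&(s>.004)&(s<.05)&(h>-.02)&(h<.05)
    a,b=np.polyfit(s[k],h[k],1) if k.sum()>50 else (np.nan,np.nan)
    return round(float(np.arctan(a)),3),round(float(b),4),int(k.sum())
E
python3 - <<'E'
from h import *
f0=np.load("f0.npy")
movel(at(.04,.07)); print(where(),fold(),(frc(5)-f0).round(2))
for h in np.arange(.054,.0,-.004):
    movel(at(.04,h),speed=.06); f=frc(5)-f0; print(where(),fold(),f.round(2))
    if f[2]>4: break
print(read_t())
E
```

```text
[0.0399 0.0708] (nan, nan, 0) [ 0.3  -0.18  0.5 ]
[0.04   0.0536] (nan, nan, 0) [ 0.53 -0.26 -0.09]
[0.04   0.0499] (nan, nan, 0) [ 0.49 -0.32  0.28]
[0.04   0.0457] (nan, nan, 0) [ 0.25 -0.1   0.37]
[0.04   0.0417] (nan, nan, 0) [-0.19 -0.2   0.09]
[0.04   0.0377] (nan, nan, 0) [ 0.08 -0.18  0.16]
[0.04   0.0337] (nan, nan, 0) [ 0.17 -0.7   0.22]
[0.04   0.0297] (nan, nan, 0) [-0.24  0.06  0.21]
[0.04   0.0257] (nan, nan, 0) [ 0.12 -0.27 -0.2 ]
[0.04   0.0217] (nan, nan, 0) [-0.31  0.07  0.19]
[0.04   0.0177] (nan, nan, 0) [ 0.63 -0.33  0.01]
[0.04   0.0137] (nan, nan, 0) [-0.01 -0.42  0.38]
[0.04   0.0097] (nan, nan, 0) [ 0.12 -0.58 -0.46]
[0.04   0.0058] (nan, nan, 0) [ 0.2  -0.44 -0.1 ]
[0.04   0.0018] (nan, nan, 0) [ 0.28 -0.09  0.17]
19.8333
```

Run:
```python
from h import *
P=np.array(read_ee_pos());Q=np.array(read_orientation());img,d=get_image("wrist");cv2.imwrite("pics/w4.png",img)
W=cloud(d,np.array(camera_model("wrist")["intrinsics"]),np.linalg.inv(wristT(P,Q)))
for u in (185,215,300,330):print(u,[((-(w[:2]-H)@ey*1000).round(0),(w[2]*1000-57).round(0)) for w in W[150:250:12,u]])
```

```text
185 [(np.float64(-10.0), np.float64(-48.0)), (np.float64(-8.0), np.float64(-2.0)), (np.float64(-2.0), np.float64(4.0)), (np.float64(5.0), np.float64(7.0)), (np.float64(11.0), np.float64(10.0)), (np.float64(17.0), np.float64(15.0)), (np.float64(23.0), np.float64(17.0)), (np.float64(30.0), np.float64(20.0)), (np.float64(35.0), np.float64(24.0))]
215 [(np.float64(-10.0), np.float64(-48.0)), (np.float64(-8.0), np.float64(-1.0)), (np.float64(-2.0), np.float64(4.0)), (np.float64(5.0), np.float64(6.0)), (np.float64(11.0), np.float64(10.0)), (np.float64(17.0), np.float64(14.0)), (np.float64(24.0), np.float64(17.0)), (np.float64(30.0), np.float64(20.0)), (np.float64(35.0), np.float64(24.0))]
300 [(np.float64(-9.0), np.float64(-50.0)), (np.float64(-8.0), np.float64(-1.0)), (np.float64(-2.0), np.float64(3.0)), (np.float64(5.0), np.float64(7.0)), (np.float64(11.0), np.float64(10.0)), (np.float64(17.0), np.float64(14.0)), (np.float64(24.0), np.float64(17.0)), (np.float64(29.0), np.float64(21.0)), (np.float64(35.0), np.float64(24.0))]
330 [(np.float64(-9.0), np.float64(-57.0)), (np.float64(-8.0), np.float64(-1.0)), (np.float64(-1.0), np.float64(-1.0)), (np.float64(5.0), np.float64(6.0)), (np.float64(11.0), np.float64(11.0)), (np.float64(17.0), np.float64(14.0)), (np.float64(23.0), np.float64(18.0)), (np.float64(29.0), np.float64(21.0)), (np.float64(36.0), np.float64(23.0))]
```

View pics/w4.png

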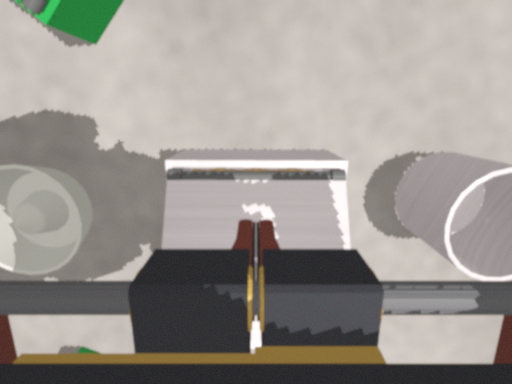

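The flap went from 0.61 to 0.53 rad as the TCP dropped 4 mm. That fits the finger's physical end sitting about 29 mm behind the stated TCP and just resting on the flap: predicted tip height 31 mm against flap surface 29 mm. I'll keep descending in small steps and watch whether the flap follows.

Run:
```python
from h import *
f0=np.load("f0.npy")
def fold2():
    P=np.array(read_ee_pos());Q=np.array(read_orientation());im,d=get_image("wrist")
    W=cloud(d,np.array(camera_model("wrist")["intrinsics"]),np.linalg.inv(wristT(P,Q)))
    w=np.concatenate([W[180:248,180:225].reshape(-1,3),W[180:248,285:330].reshape(-1,3)])
    s=-(w[:,:2]-H)@ey; hh=w[:,2]-.057; k=(s>.004)&(s<.05)&(hh<.06)
    a,b=np.polyfit(s[k],hh[k],1); return round(float(np.arctan(a)),3),round(float(b),4),int(k.sum())
print(fold2(),fold())
for h in (-.002,-.006,-.010):
    movel(at(.04,h),speed=.05); f=frc(10)-f0; print(where(),fold2(),f.round(2))
print(read_t())
```

```text
(0.507, 0.0039, 5653) (nan, nan, 0)
[ 0.04   -0.0022] (0.43, 0.0037, 5541) [-0.17 -0.32  0.32]
[ 0.04   -0.0062] (0.348, 0.0037, 5405) [0.39 0.07 0.12]
[ 0.04   -0.0102] (0.262, 0.0036, 5277) [ 0.12 -0.08  0.04]
21.1333
```

Confirmed. A fit of the flap angle against height puts the contact at s = 41.8 mm with the finger end 25.1 mm behind the stated TCP. The wrist force barely shows this light contact, so I'll rely on geometry and vision with a force stop. Now press flat and slide.

```bash
cat >> h.py <<'E'
def fold2():
    P=np.array(read_ee_pos());Q=np.array(read_orientation());im,d=get_image("wrist")
    W=cloud(d,np.array(camera_model("wrist")["intrinsics"]),np.linalg.inv(wristT(P,Q)))
    w=np.concatenate([W[150:248,180:225].reshape(-1,3),W[150:248,285:330].reshape(-1,3)])
    s=-(w[:,:2]-H)@ey; hh=w[:,2]-.057; k=(s>.004)&(s<.08)&(hh>-.003)&(hh<.06)
    a,b=np.polyfit(s[k],hh[k],1); return round(float(np.arctan(a)),3),round(float(b),4),int(k.sum())
E
python3 - <<'E'
from h import *
f0=np.load("f0.npy")
for h in (-.014,-.0175,-.0195,-.0205,-.0212,-.0218,-.0224):
    movel(at(.04,h),speed=.05); f=frc(6)-f0; print(where(),fold2(),f.round(2),read_t())
    if f[2]>3: break
h=min(h,-.0205)
for s in np.r_[.046,.052,.056:.0741:.003]:
    movel(at(s,h),speed=.04); f=frc(6)-f0; print(where(),fold2(),f.round(2))
    if abs(f[0])>6 or f[2]>12: print("force stop");break
print(read_t()); img,_=get_image("wrist");cv2.imwrite("pics/w5.png",img)
E
```

```text
[ 0.04   -0.0143] (0.166, 0.0036, 5121) [ 0.43 -0.35  0.16] 21.4833
[ 0.04   -0.0177] (0.082, 0.0036, 4996) [ 0.15 -0.3   0.37] 21.8333
[ 0.04   -0.0196] (0.033, 0.0036, 4917) [ 0.27 -0.13  0.25] 22.1833
[ 0.04   -0.0205] (0.008, 0.0037, 4884) [0.72 0.01 0.73] 22.5333
[ 0.04  -0.021] (-0.001, 0.0036, 4866) [ 1.05 -1.    2.4 ] 22.8833
[ 0.0401 -0.0211] (-0.003, 0.0036, 4859) [ 1.68 -2.27  5.13] 23.2333
[ 0.046  -0.0212] (0.006, 0.0033, 5111) [-0.03 -1.87  5.7 ]
[ 0.0522 -0.0212] (0.008, 0.0032, 5127) [-0.02 -2.37  5.68]
[ 0.0561 -0.0213] (0.007, 0.0032, 5112) [ 0.04 -2.19  5.47]
[ 0.0589 -0.0212] (0.007, 0.0032, 5112) [-0.25 -2.19  5.36]
[ 0.0617 -0.0213] (0.007, 0.003, 5395) [-1.98 -1.39  5.3 ]
[ 0.0647 -0.0214] (0.0, 0.0034, 5822) [-2.74 -0.28  5.4 ]
[ 0.0677 -0.0214] (0.002, 0.0032, 6357) [-2.78 -0.38  5.29]
[ 0.0709 -0.0214] (-0.001, 0.0034, 6863) [-2.54 -0.2   5.11]
[ 0.0739 -0.0215] (-0.003, 0.0035, 7346) [-2.92 -0.29  5.3 ]
26.4833
```

View pics/w5.png

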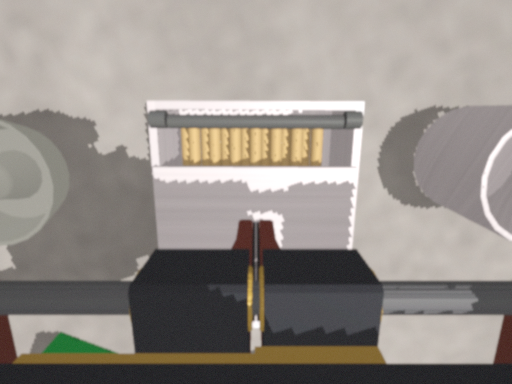

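The flap is flat (θ ≈ 0) and sliding at about 2.7 N; its rear edge at row 167 has clearly left the hinge rod at row 120. The step made contact at s ≈ 0.060, so about 6 mm remain. Continue to the end stop.

Run:
```python
from h import *
f0=np.load("f0.npy")
for s in np.arange(.0755,.084,.0013):
    movel(at(s,-.0214),speed=.04); f=frc(8)-f0; print(where(),fold2()[0],f.round(2))
    if f[0]<-4.2: print("stop force");break
movel(at(where()[0]-.002,-.0214),speed=.04); print((frc()-f0).round(2))
w=where(); movel(at(w[0]-.004,.02),speed=.08); movel(at(.03,.16)); goto(at(.045,.185),QT)
print(fold2(),read_t(),frc()-f0)
P=np.array(read_ee_pos());Q=np.array(read_orientation());img,d=get_image("wrist");cv2.imwrite("pics/w6.png",img)
t,_=get_image("top");cv2.imwrite("pics/t6.png",t);np.savez("w6.npz",P=P,Q=Q,d=d)
W=cloud(d,np.array(camera_model("wrist")["intrinsics"]),np.linalg.inv(wristT(P,Q)))
for v in range(125,250,5):
    print(v,[((-(W[v,u][:2]-H)@ey*1000).round(1),(W[v,u][2]*1000-57).round(1)) for u in(222,285)],img[v,222].mean())
s=np.s_[130:225,212:310];cv2.imwrite("pics/end.png",np.hstack([cv2.resize(img,(512,384)),cv2.resize(t[s],(280,384))]))
```

```text
[ 0.0757 -0.0214] -0.003 [-1.94  0.13  4.15]
[ 0.0761 -0.0214] -0.002 [-4.76  0.33  3.87]
stop force
[ 0.55 -0.03  4.46]
(0.039, 0.002, 1557) 29.675 [-0.04797481 -0.05901865  0.01245714]
125 [(np.float64(-14.1), np.float64(-56.9)), (np.float64(-14.3), np.float64(-55.5))] 173.0
130 [(np.float64(-9.9), np.float64(-20.7)), (np.float64(-9.8), np.float64(-24.2))] 151.0
135 [(np.float64(-1.4), np.float64(-53.0)), (np.float64(-1.5), np.float64(-53.2))] 203.33333333333334
140 [(np.float64(-0.2), np.float64(4.5)), (np.float64(-0.1), np.float64(1.6))] 109.33333333333333
145 [(np.float64(9.1), np.float64(-28.4)), (np.float64(8.0), np.float64(-20.2))] 109.66666666666667
150 [(np.float64(15.2), np.float64(-27.9)), (np.float64(14.1), np.float64(-20.0))] 109.66666666666667
155 [(np.float64(21.4), np.float64(-27.3)), (np.float64(20.4), np.float64(-21.2))] 111.33333333333333
160 [(np.float64(22.9), np.float64(4.1)), (np.float64(22.7), np.float64(4.4))] 147.33333333333334
165 [(np.float64(28.8), np.float64(4.1)), (np.float64(28.6), np.float64(4.3))] 152.0
170 [(np.float64(34.7), np.float64(3.9)), (np.
[... 745 characters left out ...]
), np.float64(5.6))] 235.0
215 [(np.float64(90.0), np.float64(4.7)), (np.float64(89.2), np.float64(6.5))] 233.0
220 [(np.float64(96.6), np.float64(4.2)), (np.float64(92.5), np.float64(15.1))] 233.0
225 [(np.float64(102.4), np.float64(5.9)), (np.float64(102.4), np.float64(5.6))] 233.0
230 [(np.float64(133.9), np.float64(-57.8)), (np.float64(133.5), np.float64(-57.3))] 184.66666666666666
235 [(np.float64(142.2), np.float64(-59.4)), (np.float64(141.5), np.float64(-58.0))] 163.33333333333334
240 [(np.float64(149.1), np.float64(-57.1)), (np.float64(149.2), np.float64(-57.8))] 165.66666666666666
245 [(np.float64(157.3), np.float64(-58.1)), (np.float64(157.3), np.float64(-58.4))] 167.66666666666666
```

View pics/end.png

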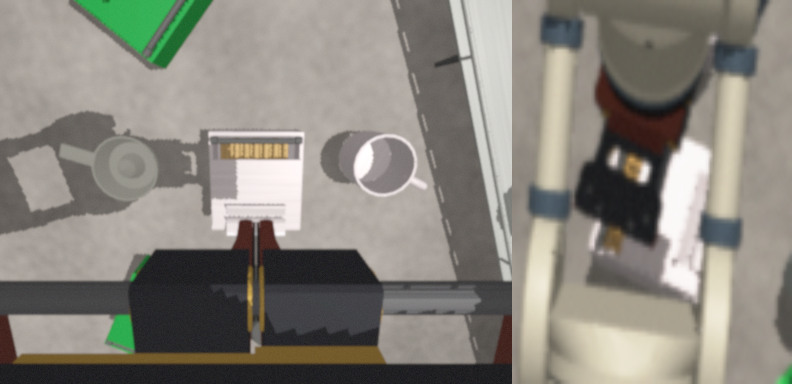

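The flap is flat after release: its top is 4–6 mm above the hinge out to s ≈ 102 mm. The rear edge is about 20 mm from the hinge and the free edge is under the lip. Nothing touches the robot, so I'll hand in.

Run:
```python
from h import *
print(fold2(),read_t()); close_job()
```

```text
(0.043, 0.0019, 1592) 29.8917
the job is handed in; nothing more can be done
```

I closed the tin and handed it in at 29.9 s. I folded the flap over with the shut fingertips and pressed it flat with about 5 N. I then pushed it by the thumb step to its end stop, where the force jumped to 4.8 N, and lifted clear.

**Last checks, after release:**
- **Flat:** the flap stayed down. The wrist depth gave a fold of about 0.04 rad, and that fit includes the step and noise. Its top is 4–6 mm above the hinge along its length.
- **Tucked:** the rear edge is about 20 mm from the hinge and the step is at about 75 mm, so the slide is close to 20 mm. The flap surface reaches s ≈ 102 mm, beyond the lip mouth at 91 mm.
- **Tin and neighbours:** the hinge rod is still at its starting position, so the tin moved by no more than a few mm. In the final wrist picture the cup and squeezer look unmoved. I did not check the other bystanders at the end.

**What disagreed:**
- **Fingertip position:** the fingers physically end about 25 mm behind the stated TCP. My first fold therefore left the flap half up, at about 0.6 rad, and I corrected the height from the flap's measured motion.
- **Wrist force:** it hardly registered the light folding contact. It also showed an unexplained reading of about 3 N once during the first fold.
- **Failed helper:** my first flap-angle helper returned no points, so I replaced it.

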